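# Take down the pile of leftover metal and put each piece on its own shadow pad

### The arm

A 6-joint arm with a two-finger parallel gripper is mounted at the origin on a cart in front of the work surface, level with it; the furniture and walls round the work are solid. World frame = base frame: x ahead of the robot, y to its left, z up, the work surface at z = 0. Lengths are in m, angles in rad, forces in N, time in s.
With the tool pointing down it reaches from about 0.275 to 0.825 m from the base axis. Payload 4.9 kg.
Tool frame: the origin (TCP) lies between the finger pads; the fingertips stand 22 mm ahead of it and the grasp point (between the pads) lies 3 mm ahead of it; z points along the fingers, y is the line along which they close (so a half turn about z gives the same grasp; the last joint's range is limited). The gripper opens to 85 mm and grips with 20 to 120 N. Pads are 22 mm wide; open, the fingers measure 114 mm over their backs; the gripper's body (76 mm by 85 mm) begins 54 mm behind the grasp point. The pads swing forward as they close: fully open they stand 13 mm farther back than shut.
Start: joints at [1.142, 0.326, -0.193, 1.052, 0, 1.437], TCP at [0.16, 0.526, 0.253] pointing down, gripper open.
Joint ranges: [-2.65, 2.65], [-0.97, 1.79], [-1.3, 1.35], [-1.93, 2.1], [-1.47, 1.37], [-3.14, 3.14]. Speed limits (rad/s): [2.57, 2.57, 3.14, 3.14, 3.14, 3.14].

### API

Orientations are given as a 3x3 rotation matrix whose columns are the frame's x, y, z axes.
In Python, from plant import ctrl, command_gripper, ik, eyes, hand_in gives the robot as it stands. Calls block until the motion is done:
- ctrl.move_ptp(position, orientation): joint-space move of the TCP to a pose.
- ctrl.movel(position, attitude=None, v=0.15): straight line of the TCP; attitude=None keeps the orientation; v is the mean speed in m/s.
- ctrl.goto_joints(angles): joint-space move.
- command_gripper(opening): finger opening in m; the grip force is fixed at half the most; returns when the fingers have stopped.
- ctrl.hold(seconds).
- ik(position, orientation): joint angles nearest the present ones, or None.
- eyes.capture(name): name is "side" or "top"; returns the picture (400x640x3 uint8, blue, green, red); there is no depth.
- eyes.camera_params(name): a dict with "fx", "fy", "cx", "cy" (pixels), "pose" (4x4, takes a point from camera to world coordinates). Camera axes: x right, y down, z forward; pixel columns grow to the right and rows downward; lengths in m; the calibration is good to about 2 mm. A picture is of the moment at which its call begins. camera_params takes no time and is no camera call.
A pose or a line that the arm cannot do raises ctrl.Unreachable and nothing moves.
- hand_in(): hands the job in; it is judged then, once.
Readings, each from a call of its own:
- ctrl.read_clock(): time.
- ctrl.read_joint_positions(): joint angles.
- ctrl.read_joint_velocities(): joint speeds.
- ctrl.read_effort(): joint torques, N m.
- ctrl.read_eef_pos(): TCP position.
- ctrl.read_ee_rot(): TCP orientation.
- ctrl.read_contact_force(): force on the tool from outside, world axes, zero at the start.
- ctrl.read_moment(): the same for the moment, N m.
- ctrl.read_opening(): finger opening in m.
- ctrl.read_gripper_force(): force on a finger pad.
Only numpy, scipy, OpenCV 4.12 (cv2) and the standard library are available. Lean on these libraries where they do the work, as an engineer would, in place of code of your own. Each camera call takes 0.05 s, during which the arm holds its last target. There are 200 camera calls.

### The job

Take apart the pile of metal in front of you from the top down, one piece at a time, and lay each piece on the blue pad that carries its own white silhouette: brass nipple, round flange, steel channel and last the flat bar. Set each the same way up as it stood in the pile, centred on its silhouette, the two long pieces lying along theirs, and let go of it before you take the next. Leave the black spring clamp and the standing bolt where they are.

Things in the scene. Friction and masses are not known exactly. Their poses are not given: they have to be found in the camera images.
- nipple: Brass hexagon pipe nipple, 38 mm tall, standing on top of the pile on its round 20 mm wide foot. Origin at the centre of its underside, z up its axis. Its hexagon is from 12 to 24 mm above the origin, 30 mm across flats (flats face its own +x and -x, so also every 60 degrees) and 34 mm across corners; grip it there. About 0.16 kg.
- flange: Round steel blank flange (solid disc with four dark bolt-hole marks), 58 mm in diameter, 14 mm thick, second from the top, lying across the two upright walls of the channel. Origin at the centre of its underside, z up. About 0.27 kg.
- channel: Grey steel U-channel offcut, open side up, 40 mm wide (its x), 85 mm long (its y), 32 mm high, third from the top, lying lengthwise on the flat bar; web and walls are 4 mm thick. Grip it across its 40 mm outside width. Origin at the centre of its underside, z up. About 0.3 kg.
- flat_bar: Dark brown rusty flat steel bar, 40 mm wide (its x), 160 mm long (its y), 8 mm thick, bottom of the pile, lying on the bench. Grip it by its long edges. Origin at the centre of its underside, z up. About 0.38 kg.
- pad_nipple: Place for the nipple: smallest blue pad, 60 x 60 mm, with a white hexagon 34 mm across. Fixed to the bench, flat, without rim. Origin at the centre of the pad's underside, its top is 8 mm above the origin; the silhouette is at the centre. The nipple may face any way.
- pad_flange: Place for the flange: blue pad 80 x 80 mm with a white disc 58 mm in diameter. Fixed, flat, without rim. Origin at the centre of the pad's underside, its top is 8 mm above the origin; the silhouette is at the centre.
- pad_channel: Place for the channel: blue pad 66 mm (its x) by 104 mm (its y) with a white rectangle 40 x 85 mm that has a dark line along each long edge. The channel's length goes along the pad's y, either way round. Fixed, flat, without rim. Origin at the centre of the pad's underside, its top is 8 mm above the origin; the silhouette is at the centre.
- pad_bar: Place for the flat bar: longest blue pad, 66 mm (its x) by 172 mm (its y), with a plain white rectangle 40 x 160 mm. The bar's length goes along the pad's y, either way round. Fixed, flat, without rim. Origin at the centre of the pad's underside, its top is 8 mm above the origin; the silhouette is at the centre.
- clamp: Bystander, to be left alone: black spring clamp lying loose on the bench beside the pile, 58 mm (its x) by 127 mm (its y), 26 mm high. Origin at the centre of its underside.
- bolt: Bystander, to be left alone: grey steel bolt standing loose on its head beside the pile, 22 mm wide, 53 mm tall. Origin at the centre of its underside.
Not all that is in view belongs to the job. What is shaped like the pad_nipple but red is not meant.

How it is judged:
On the way, in this order (a step that is already met when the one before it is completed fails the run):
1. the brass nipple is set down and released on its own pad (horizontal distance between nipple and pad_nipple below 0.012 m and z of nipple in the frame of pad_nipple between 0.005 and 0.012 m and angle between nipple's own z axis and vertical below 0.1 rad and linear speed of nipple below 0.03 m/s and contact force between nipple and the fingers below 0.05 N), for 0.2 s.
2. the blank flange is set down and released on its own pad (horizontal distance between flange and pad_flange below 0.012 m and z of flange in the frame of pad_flange between 0.005 and 0.012 m and angle between flange's own z axis and vertical below 0.1 rad and linear speed of flange below 0.03 m/s and contact force between flange and the fingers below 0.05 N), for 0.2 s.
3. the steel channel is set down and released on its own pad (horizontal distance between channel and pad_channel below 0.012 m and z of channel in the frame of pad_channel between 0.005 and 0.012 m and angle between channel's own z axis and vertical below 0.1 rad and linear speed of channel below 0.03 m/s and contact force between channel and the fingers below 0.05 N and angle between the y axis of channel and the y axis of pad_channel, either way round below 0.17 rad), for 0.2 s.
4. the flat bar is set down and released on its own pad (horizontal distance between flat_bar and pad_bar below 0.012 m and z of flat_bar in the frame of pad_bar between 0.005 and 0.012 m and angle between flat_bar's own z axis and vertical below 0.1 rad and linear speed of flat_bar below 0.03 m/s and contact force between flat_bar and the fingers below 0.05 N and angle between the y axis of flat_bar and the y axis of pad_bar, either way round below 0.17 rad), for 0.2 s.
At the end, for the whole second after the job is handed in: Nipple, flange, channel and flat bar all stand on their own pads, released and at rest, the same way up as in the pile (within about 6 degrees), each centred on its silhouette within 12 mm; channel and flat bar lie along their silhouettes within 0.17 rad, either way round (all of step 1 and all of step 2 and all of step 3 and all of step 4); the robot touches nothing.
It fails at once if the spring clamp or the bolt is shifted by more than 20 mm or tipped over (distance of any of clamp, bolt from where it was at the start of the episode above 0.02 m or angle between bolt's own z axis and vertical above 0.5 rad).
It fails at once if a piece of the pile is tipped over (angle between any of nipple, flange, channel, flat_bar's own z axis and vertical above 0.7 rad).
It also fails if it takes over 109 s, if anything falls off the work surface, if the arm or the gripper's body presses on something with over 40 N, if the wrist force passes 120 N, or if a joint passes its speed limit or range.

## Working session

There is one attempt and no reset: what is moved stays moved. The work goes in short steps, each a Python script; the robot and the scene stay as the last script left them, time stands still between calls to the robot, and variables do not carry over. Pictures are saved under pics/ and viewed, at most 14 in all, crops included, and the job is handed in when it is done.

```bash
ls; mkdir -p pics; python3 - <<'E'
from plant import ctrl, eyes
import cv2, numpy as np
for n in ("side","top"):
    cv2.imwrite(f"pics/{n}0.png", eyes.capture(n))
    p=eyes.camera_params(n); print(n,p["fx"],p["fy"],p["cx"],p["cy"]); print(np.round(p["pose"],3))
print(ctrl.read_clock())
E
```

```text
pics
side 374.406072789494 374.406072789494 321.80269758989994 197.649030430694
[[-0.933 -0.214  0.29   0.297]
 [-0.36   0.579 -0.732  0.551]
 [-0.011 -0.787 -0.617  0.594]
 [ 0.     0.     0.     1.   ]]
top 480.28429857705004 480.28429857705004 314.76757885084373 190.74398287999864
[[ 0.015 -0.984  0.176  0.293]
 [-1.    -0.014  0.006 -0.069]
 [-0.003 -0.176 -0.984  1.389]
 [ 0.     0.     0.     1.   ]]
0.1
```

View pics/top0.png

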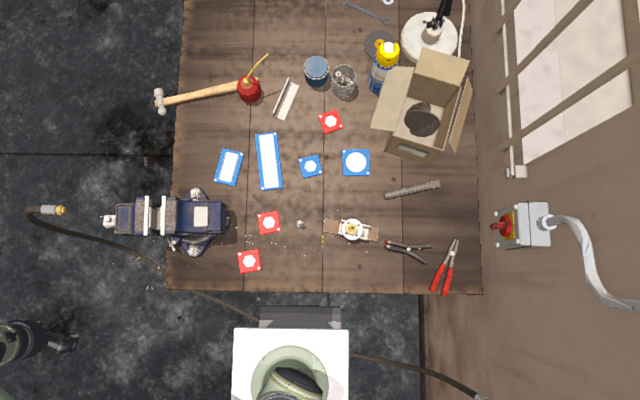

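View pics/side0.png

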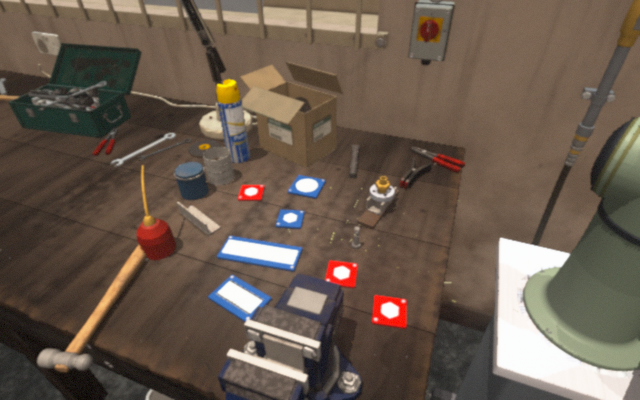

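Top view: the pile is at about (352,230), with the bolt at (300,224) and the clamp at (407,250). Pad centres are bar (270,161), channel (229,168), nipple (310,166) and flange (356,162). The side view shows the same layout, with the pile at about (380,200).

```bash
cat > h.py <<'E'
import cv2, numpy as np
from plant import ctrl, eyes, command_gripper, ik, hand_in
def ground(n, px, z):
    p=eyes.camera_params(n); T=np.array(p["pose"]); px=np.atleast_2d(np.asarray(px,float))
    d=np.c_[(px[:,0]-p["cx"])/p["fx"],(px[:,1]-p["cy"])/p["fy"],np.ones(len(px))]@T[:3,:3].T
    return (T[:3,3]+d*((z-T[2,3])/d[:,2])[:,None])[:,:2]
def rect(n, cnt, z):
    w=ground(n,cnt.reshape(-1,2),z)*1000
    (cx,cy),(a,b),th=cv2.minAreaRect(w.astype(np.float32))
    if a>b: a,b,th=b,a,th-90   # th: direction of short side
    return np.array([cx,cy])/1000,(round(a),round(b)),(th+90)%180-90
def R(yaw):  # tool down, closing axis (tool y) at world angle yaw
    y=np.array([np.cos(yaw),np.sin(yaw),0]); z=np.array([0,0,-1.]); return np.c_[np.cross(y,z),y,z]
E
python3 - <<'E'
from h import *
for n in ("top","side"):
    im=cv2.imread(f"pics/{n}0.png"); hsv=cv2.cvtColor(im,cv2.COLOR_BGR2HSV)
    m=cv2.inRange(hsv,(98,130,70),(115,255,255))
    for c in cv2.findContours(m,cv2.RETR_EXTERNAL,cv2.CHAIN_APPROX_NONE)[0]:
        if cv2.contourArea(c)>150:
            r=rect(n,c,.008); print(n,np.round(r[0],4),r[1],round(r[2],1),c.mean(0).round())
im=cv2.imread("pics/top0.png")[200:270,290:435]; a=cv2.resize(im,None,fx=5,fy=5,interpolation=cv2.INTER_CUBIC)
cv2.imwrite("pics/topc.png",a)
im=cv2.imread("pics/side0.png")[140:250,320:470]; cv2.imwrite("pics/sidec.png",cv2.resize(im,None,fx=5,fy=5,interpolation=cv2.INTER_CUBIC))
for n,p in (("top",(352,230)),("top",(300,224)),("top",(325,205))): print(p,ground(n,p,0))
E
```

```text
top [ 0.6139 -0.0454] (58, 59) -74.8 [[310. 166.]]
top [ 0.6271 -0.1795] (78, 79) -87.0 [[356. 162.]]
top [0.6076 0.195 ] (66, 103) 77.2 [[228. 167.]]
side [0.6225 0.2123] (51, 106) 57.6 [[229. 302.]]
side [0.5987 0.1708] (25, 95) 66.1 [[252. 290.]]
side [0.6268 0.1062] (17, 169) -84.1 [[255. 261.]]
side [ 0.6152 -0.0439] (58, 61) 15.1 [[290. 219.]]
side [ 0.6283 -0.1776] (79, 81) 2.5 [[306. 186.]]
(352, 230) [[ 0.42751778 -0.17034791]]
(300, 224) [[ 0.44271366 -0.01944409]]
(325, 205) [[ 0.49950234 -0.09135757]]
```

View pics/topc.png

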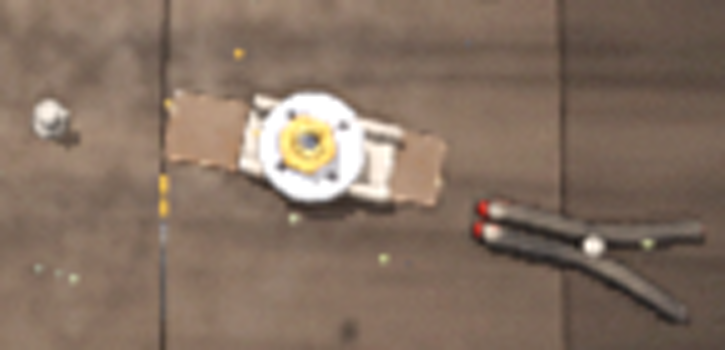

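View pics/sidec.png

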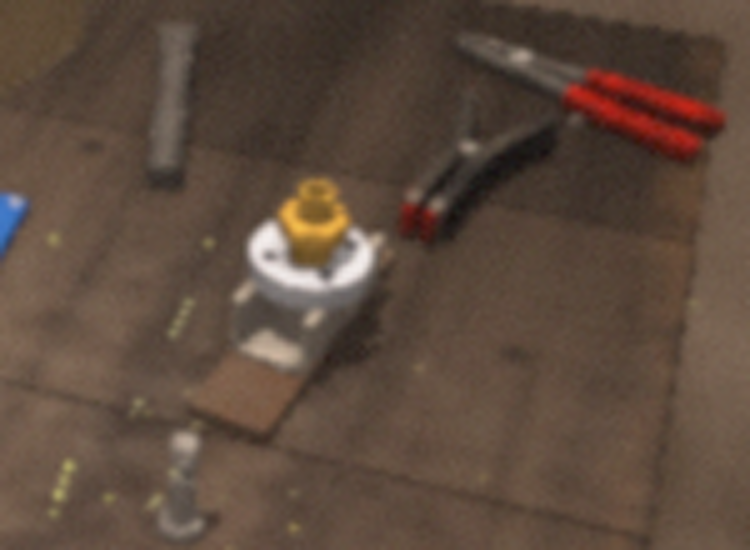

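Top crop (scale 5, offset (290,200)):
- Bar corners are at about (175,91), (445,138), (436,205) and (167,160).
- The flange centre is at about (312,147) and the nipple bore at (310,140).
- The channel is slightly right of centre.

The side crop shows the brass nipple at (313,215), with an intact stack.

```bash
python3 - <<'E'
from h import *
f=lambda u,off=(290,200): (np.array(u,float)+.5)/5-.5+off
im=cv2.imread("pics/top0.png"); hsv=cv2.cvtColor(im,cv2.COLOR_BGR2HSV)
m=cv2.morphologyEx(cv2.inRange(hsv,(95,90,50),(118,255,255)),cv2.MORPH_CLOSE,np.ones((5,5)))
for c in cv2.findContours(m,cv2.RETR_EXTERNAL,cv2.CHAIN_APPROX_NONE)[0]:
    if cv2.contourArea(c)>150 and c[:,0,1].min()<185:
        r=rect("top",c,.008); print(np.round(r[0],4),r[1],round(r[2],1),c.mean(0).round())
print("bar",rect("top",f([(175,91),(445,138),(436,205),(167,160)]),.008))
print("channel",rect("top",f([(256,93),(405,128),(390,201),(240,170)]),.04))
print("flange",ground("top",f((312,146)),.052))
print("bore",ground("top",f((310,140)),.092), "side",ground("side",f((319,187),(320,140)),.092))
for n in ("top","side"):
    im=cv2.imread(f"pics/{n}0.png"); hsv=cv2.cvtColor(im,cv2.COLOR_BGR2HSV)
    y=cv2.inRange(hsv,(15,110,90),(32,255,255)); w=cv2.inRange(hsv,(0,0,165),(179,60,255))
    for k,mm,z in (("nip",y,.073),("white",w,.052)):
        for c in cv2.findContours(mm,cv2.RETR_EXTERNAL,cv2.CHAIN_APPROX_NONE)[0]:
            x,yy=c.reshape(-1,2).mean(0)
            ok=(330<x<375 and 215<yy<245) if n=="top" else (365<x<400 and 170<yy<215)
            if ok and cv2.contourArea(c)>20:
                g=ground(n,c.reshape(-1,2),z); print(n,k,cv2.contourArea(c),g.mean(0),"circ",cv2.minEnclosingCircle((g*1000).astype(np.float32)))
E
```

```text
[ 0.614  -0.0458] (60, 60) 15.2 [[310. 166.]]
[ 0.6281 -0.1797] (79, 80) 0.8 [[355. 162.]]
[0.608  0.1952] (67, 105) 77.4 [[228. 167.]]
[0.6285 0.0773] (66, 173) -81.9 [[268. 161.]]
bar (array([ 0.42913379, -0.16569269]), (40, 158), -8.655380249023438)
channel (array([ 0.42628882, -0.17357706]), (44, 86), -11.326850891113281)
flange [[ 0.42583881 -0.16656378]]
bore [[ 0.42510673 -0.16257012]] side [[ 0.42630609 -0.16692718]]
top nip 62.0 [ 0.42434724 -0.16190151] circ ((423.8033142089844, -162.22979736328125), 14.143214225769043)
top white 463.0 [ 0.42624605 -0.17280408] circ ((424.86395263671875, -171.98411560058594), 45.783329010009766)
side nip 162.5 [ 0.42720289 -0.16787434] circ ((426.86651611328125, -168.2500762939453), 35.58112335205078)
side white 22.5 [ 0.42643895 -0.09173592] circ ((426.5811462402344, -90.64106750488281), 10.379786491394043)
side white 116.0 [ 0.42433217 -0.16242894] circ ((424.9534912109375, -170.0009307861328), 31.620529174804688)
```

```bash
python3 - <<'E'
from h import *
A=R(np.radians(-9.5))
print(ik([.425,-.164,.3],A),ik([.6285,.077,.3],R(np.radians(-81.9))),ik([.608,.195,.3],R(np.radians(77.4))),ik([.608,.195,.3],R(np.radians(77.4-180))))
p=ctrl.read_eef_pos(); ctrl.movel([p[0],p[1],.30],v=.3)
ctrl.move_ptp([.52,-.10,.15],A); print(ctrl.read_clock(),ctrl.read_joint_positions())
command_gripper(.04); ctrl.movel([.52,-.10,.040],v=.15)
f0=np.array(ctrl.read_contact_force()); print(f0,ctrl.read_opening(),ctrl.read_clock())
for z in np.arange(.039,.006,-.001):
    ctrl.movel([.52,-.10,z],v=.05); f=np.array(ctrl.read_contact_force())-f0
    if abs(f[2])>3: break
print(z,f,ctrl.read_eef_pos(),ctrl.read_clock())
ctrl.movel([.52,-.10,z+.02],v=.15); command_gripper(.085); print(ctrl.read_opening(),ctrl.read_clock())
E
```

```text
[-0.53055316  0.12012195 -0.33799813  1.11267625  0.          1.20604945] [0.00540794 0.46310381 0.1329392  1.24063172 0.         3.00562892] [0.19483326 0.47390486 0.15001556 1.24690702 0.         0.41474474] [ 0.19483326  0.47390486  0.15001556  1.24690702  0.         -2.72684791]
3.0167 [-3.28084766e-01  3.82592029e-01 -3.95803318e-01  7.92097502e-01
  2.32500855e-04  1.40715684e+00]
[ 0.09824828 -0.2152124   0.16360141] 0.039902339810269236 4.4083
0.019999999999999983 [-0.6580634   0.58893617  4.99506224] [ 0.52013826 -0.10004192  0.02055396] 9.4083
0.08531693851846985 10.2083
```

```bash
cat >> h.py <<'E'
def pick(xy,zt,yaw,hop=.22):
    ctrl.move_ptp([*xy,hop],R(yaw)); ctrl.movel([*xy,zt],v=.15); f0=np.array(ctrl.read_contact_force())
    command_gripper(0.0)
    print("grip",ctrl.read_opening(),ctrl.read_gripper_force(),np.array(ctrl.read_contact_force())-f0)
    ctrl.movel([*xy,hop],v=.2); print("lift",ctrl.read_opening(),ctrl.read_gripper_force(),ctrl.read_clock())
def place(xy,zt,yaw,hop=.22,opn=.085):
    ctrl.move_ptp([*xy,hop],R(yaw)); ctrl.movel([*xy,zt+.015],v=.2); ctrl.movel([*xy,zt],v=.03)
    print("down",ctrl.read_opening(),ctrl.read_contact_force())
    command_gripper(opn); ctrl.hold(.2); ctrl.movel([*xy,hop],v=.2); print(ctrl.read_clock())
def snap(t):
    for n in ("top","side"): cv2.imwrite(f"pics/{n}_{t}.png",eyes.capture(n))
E
python3 - <<'E'
from h import *
A=np.radians(-9.5)
ctrl.movel([.52,-.10,.22],v=.25)
pick((.425,-.165),.079,A)
place((.614,-.045),.0338,A)
snap("n")
t=cv2.imread("pics/top_n.png")[130:270,210:430]; s=cv2.imread("pics/side_n.png")[150:260,240:440]
cv2.imwrite("pics/n.png",np.vstack([cv2.resize(t,(600,300)),cv2.resize(s,(600,300))]))
E
```

```text
grip 0.029022200380268072 58.597784276353195 [-0.92073389  0.53503338  6.42125375]
lift 0.02888157836315536 59.27462868159637 14.125
down 0.028861275565875283 [-0.35832095 -0.91120875 -1.81609296]
18.55
```

View pics/n.png

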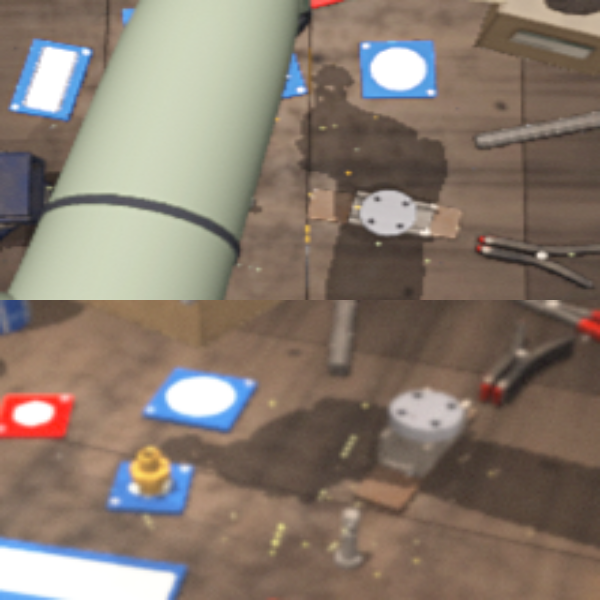

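The nipple stands upright, about centred on its blue pad. The side crop shows it at about (150,475), and the flange's bolt marks are clear in both crops.

```bash
python3 - <<'E'
from h import *
a=ground("top",(210+388/2.727,130+212.5/2.143),.054)[0]; b=ground("side",(240+429/3,150+110/2.727),.054)[0]; print(a,b)
xy=(a+b)/2; A=np.radians(-9.5)
pick(xy,.061,A)
place((.628,-.179),.0297,A)
ctrl.move_ptp([.5,.0,.3],R(A))
snap("f")
t=cv2.imread("pics/top_f.png")[130:270,210:430]; s=cv2.imread("pics/side_f.png")[150:260,240:440]
cv2.imwrite("pics/f.png",np.vstack([cv2.resize(t,(600,300)),cv2.resize(s,(600,300))]))
E
```

```text
[ 0.42464806 -0.16720155] [ 0.42369166 -0.16657694]
grip 0.05424135780740713 61.03699207305908 [-1.7457591   1.1867491   9.65971195]
lift 0.053897471303119164 63.527991771698 22.1083
down 0.05487510720633224 [-1.56310265  1.10646779  4.0393275 ]
26.3333
```

View pics/f.png

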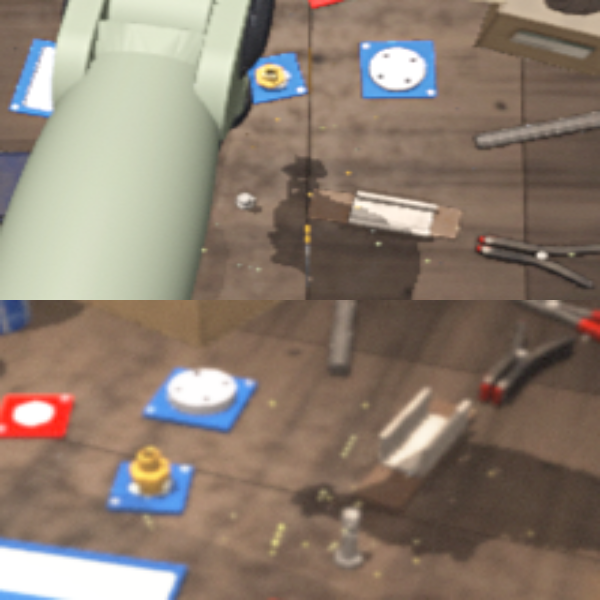

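The flange lies flat and centred on its pad. In the top crop the channel's corners are at about (357,192), (438,205), (432,236) and (349,224).

```bash
python3 - <<'E'
from h import *
c=np.array([(357,192),(438,205),(432,236),(349,224)],float)/(2.727,2.143)+(210,130)
r=rect("top",c,.04); print(r)
xy=.5*(r[0]+[.426,-.171]); A=np.radians(-10)
print(xy)
pick(xy,.037,A)
place((.608,.1955),.0378,np.radians(77.4))
ctrl.move_ptp([.45,.1,.35],R(np.radians(77.4-90)))
snap("c")
t=cv2.imread("pics/top_c.png")[130:270,200:420]; s=cv2.imread("pics/side_c.png")[180:330,190:440]
cv2.imwrite("pics/c.png",np.vstack([cv2.resize(t,(440,280)),cv2.resize(s,(500,300))[:,:440]]))
E
```

```text
(array([ 0.42342404, -0.17462115]), (43, 87), -10.716392517089844)
[ 0.42471202 -0.17281058]
grip 0.03881708547894127 60.87770104408264 [0.97495673 1.07062189 6.3204827 ]
lift 0.03884541749261339 60.5986225605011 31.125
down 0.03892623578059806 [-0.03213127  0.83740076 -3.53091213]
36.0583
```

View pics/c.png

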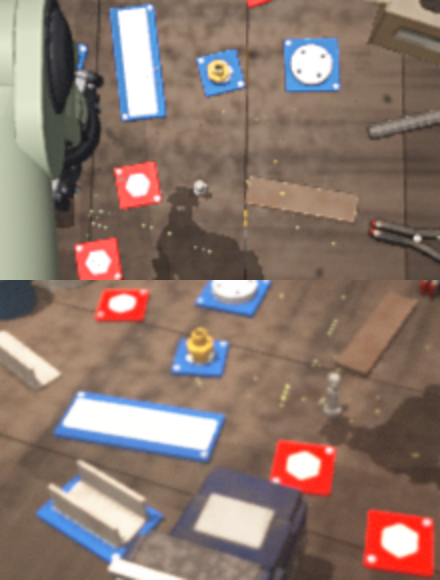

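The channel sits on its silhouette, and the bar is undisturbed. Bar corners in the top crop are at about (248,178), (358,194), (355,221) and (246,204).

```bash
python3 - <<'E'
from h import *
c=np.array([(248,178),(358,194),(355,221),(246,204)],float)/2+(199.75,129.75)
r=rect("top",c,.008); print(r)
A=np.radians((r[2]-8.7)/2); xy=(r[0]+[.4291,-.1657])/2
pick(xy,.0225,A)
place((.6285,.0773),.0312,np.radians(-81.9))
ctrl.move_ptp([.40,.05,.40],R(np.radians(-45)))
snap("b")
t=cv2.imread("pics/top_b.png")[130:270,200:420]; s=cv2.imread("pics/side_b.png")[180:330,190:440]
cv2.imwrite("pics/b.png",np.vstack([cv2.resize(t,(440,280)),cv2.resize(s,(500,300))[:,:440]]))
E
```

```text
(array([ 0.42824481, -0.16512878]), (39, 161), -7.476898193359375)
grip 0.037780145679231915 59.76358652114868 [-1.11841066  0.12955235  7.74314204]
lift 0.0376508616520448 60.669389963150024 41.7167
down 0.037932839471146465 [-1.92802574 -0.4420873   0.87888801]
46.8
```

View pics/b.png

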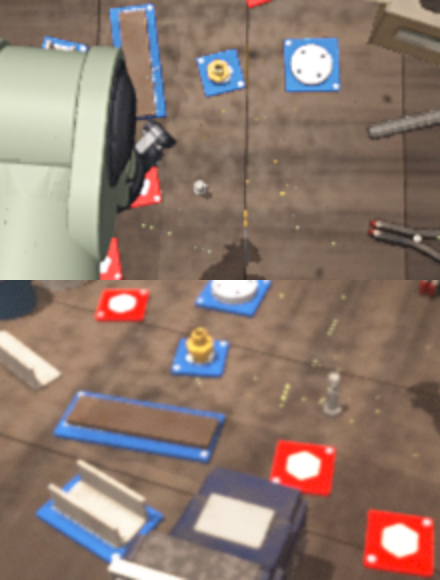

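All four pieces are on their pads. The channel was hidden by the arm in the top view, so I'll move aside and check it.

```bash
python3 - <<'E'
from h import *
ctrl.move_ptp([.40,-.25,.40],R(np.radians(-45)))
t=eyes.capture("top")[135:200,195:380]; cv2.imwrite("pics/e.png",cv2.resize(t,None,fx=4,fy=4,interpolation=cv2.INTER_CUBIC))
E
```

```text
(no output)
```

View pics/e.png

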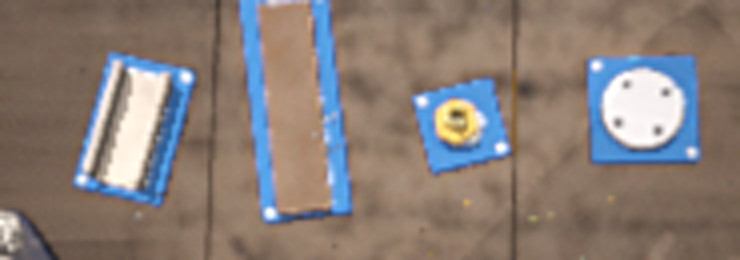

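All four pieces are within a few millimetres of centre: the channel web at (137,128) against its pad at (134,128), the nipple at (458,122) against (463,126), and the flange and bar aligned.

```bash
python3 -c "
from h import *
ctrl.hold(.3); print(ctrl.read_clock(), hand_in())"
```

```text
the job is handed in; nothing more can be done
49.525 None
```

I handed the job in at 49.5 s of the 109 s allowed: nipple, flange, channel and flat bar are each on their own pad, upright and within a few millimetres of centre in the last picture, and the clamp and bolt were left alone; `hand_in()` returned no verdict.

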